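# Find and seat the rocking burner cap

## Task

One of the three burner caps on the gas hob was put back badly after cleaning and rocks on its burner. Press down on the rims of the caps with a fingertip to find the one that rocks, feeling it tip under the finger, then push that cap sideways with the fingertips until it drops home, flat on its burner like the other two. Do not pick up any cap, and leave the brush, the shaker and the small bowl where they are.

Things in the scene. Friction and masses are not known exactly. Their poses are not given: they have to be found in the camera images.
- hob: Fixed stainless countertop gas hob, 360 mm deep (its x), 800 mm wide (its y); origin under its centre at bench level. Flat deck 80 mm above the bench; three burners in a row along its y, at y = +270, 0, -270 mm, x = 0. Knobs stick out 30 mm from its front (-x) face.
- seat_a (a point): Centre of the flat top of one of three identical fixed burner heads, 108 mm above the bench, 28 mm above the deck: aluminium crown 87 mm across, with a round bore 24 mm across, 16 mm deep, that takes the spigot of cap_a. It can have any of the three places in the row. A seated cap has its origin here (4 mm play all round), lies flat and stays still when its rim is pressed.
- seat_b (a point): Centre of the flat top of one of three identical fixed burner heads, 108 mm above the bench, 28 mm above the deck: aluminium crown 87 mm across, with a round bore 24 mm across, 16 mm deep, that takes the spigot of cap_b. It can have any of the three places in the row. A seated cap has its origin here (4 mm play all round), lies flat and stays still when its rim is pressed.
- seat_c (a point): Centre of the flat top of one of three identical fixed burner heads, 108 mm above the bench, 28 mm above the deck: aluminium crown 87 mm across, with a round bore 24 mm across, 16 mm deep, that takes the spigot of cap_c. It can have any of the three places in the row. A seated cap has its origin here (4 mm play all round), lies flat and stays still when its rim is pressed.
- cap_a: One of three identical loose caps, on the burner of seat_a: black iron disc 90 mm across, 5 mm thick at the rim, 6.5 mm amid, about 270 g; spigot 16 mm across, 5 mm long below. Origin: centre of the flat underside, z up. One cap (any) lies 6 to 8 mm off centre, its spigot propping that side up (tilt 0.11 rad): pressed there (1-3 N) it rocks, its low side is firm; pushed to the centre it drops in.
- cap_b: One of three identical loose caps, on the burner of seat_b: black iron disc 90 mm across, 5 mm thick at the rim, 6.5 mm amid, about 270 g; spigot 16 mm across, 5 mm long below. Origin: centre of the flat underside, z up. One cap (any) lies 6 to 8 mm off centre, its spigot propping that side up (tilt 0.11 rad): pressed there (1-3 N) it rocks, its low side is firm; pushed to the centre it drops in.
- cap_c: One of three identical loose caps, on the burner of seat_c: black iron disc 90 mm across, 5 mm thick at the rim, 6.5 mm amid, about 270 g; spigot 16 mm across, 5 mm long below. Origin: centre of the flat underside, z up. One cap (any) lies 6 to 8 mm off centre, its spigot propping that side up (tilt 0.11 rad): pressed there (1-3 N) it rocks, its low side is firm; pushed to the centre it drops in.
- brush: Bystander: cleaning brush 190 mm long lying on the hob's deck between two burners; origin under its middle. Leave alone.
- shaker: Bystander: glass shaker with a steel top, 44 mm across, 75 mm high, standing on the hob's deck towards the back between two burners; origin at the centre of its underside. Leave alone.
- cup: Bystander: small steel bowl, 64 mm across, 45 mm high, on the hob's deck towards the front between two burners; origin at the centre of its underside. Leave alone.

How it is judged:
On the way:
1. the badly placed cap rocks under a pressing fingertip: its raised side tips down (tilt under 0.08 rad, still propped up) or it tips over to another side (tilt over 0.116 rad) (((contact force between the fingers and cap_a above 0.2 N and ((angle between cap_a's own z axis and vertical below 0.08 rad and z of cap_a in the frame of seat_a above 0.0045 m) or angle between cap_a's own z axis and vertical above 0.116 rad)) or (contact force between the fingers and cap_b above 0.2 N and ((angle between cap_b's own z axis and vertical below 0.08 rad and z of cap_b in the frame of seat_b above 0.0045 m) or angle between cap_b's own z axis and vertical above 0.116 rad)) or (contact force between the fingers and cap_c above 0.2 N and ((angle between cap_c's own z axis and vertical below 0.08 rad and z of cap_c in the frame of seat_c above 0.0045 m) or angle between cap_c's own z axis and vertical above 0.116 rad)))), for 0.05 s.
At the end, for the whole second after the job is handed in: All three caps lie seated and at rest: each underside less than 2 mm above its burner's top, its centre within 5.5 mm of the burner's axis and tilted by less than 0.03 rad (z of cap_a in the frame of seat_a below 0.002 m and horizontal distance between cap_a and seat_a below 0.0055 m and angle between each of cap_a, cap_b, cap_c's own z axis and vertical below 0.03 rad and z of cap_b in the frame of seat_b below 0.002 m and horizontal distance between cap_b and seat_b below 0.0055 m and z of cap_c in the frame of seat_c below 0.002 m and horizontal distance between cap_c and seat_c below 0.0055 m and linear speed of each of cap_a, cap_b, cap_c below 0.01 m/s); the robot touches nothing.
It fails at once if a cap is lifted off its burner (its origin more than 20 mm above the burner's top) (z of cap_a in the frame of seat_a above 0.02 m or z of cap_b in the frame of seat_b above 0.02 m or z of cap_c in the frame of seat_c above 0.02 m).
It fails at once if a bystander (brush, shaker, bowl) is moved by more than 15 mm or the shaker is tipped (distance of any of brush, shaker, cup from where it was at the start of the episode above 0.015 m or angle between shaker's own z axis and vertical above 0.3 rad).
It also fails if it takes over 72 s, if anything falls off the work surface, if the arm or the gripper's body presses on something with over 40 N, if the wrist force passes 120 N, or if a joint passes its speed limit or range.

## Robot

A 6-joint arm with a two-finger parallel gripper is mounted at the origin on the work surface. World frame = base frame: x ahead of the robot, y to its left, z up, the work surface at z = 0. Lengths are in m, angles in rad, forces in N, time in s.
With the tool pointing down it reaches from about 0.35 to 0.975 m from the base axis. Payload 4.9 kg.
Tool frame: the origin (TCP) lies between the finger pads; the fingertips stand 19 mm ahead of it and the grasp point (between the pads) is the TCP; z points along the fingers, y is the line along which they close (so a half turn about z gives the same grasp; the last joint's range is limited). The gripper opens to 85 mm and grips with 20 to 120 N. Pads are 22 mm wide; open, the fingers measure 114 mm over their backs; the gripper's body (76 mm by 85 mm) begins 54 mm behind the grasp point. The pads swing forward as they close: fully open they stand 13 mm farther back than shut.
Start: joints at [-1.441, 0.053, 1.613, -0, 1.476, -0.119], TCP at [0.154, -0.606, 0.25] pointing down, gripper open.
Joint ranges: [-3.01, 3.01], [-1.01, 2.22], [0.06, 2.58], [-1.02, 4.17], [0.09, 2.62], [-3.14, 3.14]. Speed limits (rad/s): [2.57, 2.57, 3.14, 3.14, 3.14, 3.14].

## Interface

Orientations are given as a rotation vector (axis times angle).
In Python, from station import ctrl gives the robot as it stands. The module is installed in compiled form; this text tells all that it offers.
- The arm moves only by the tool servo_tool, never from a script. Its argument "increments" is a list that holds one entry, the list of rows, each a list of 5 numbers: the finger opening in cm, from 0 to 8.54, then the shift along the tool's x, y, z in cm, then the turn about the tool's z in degrees. A call has 1 to 5 rows; each row is the pose to reach, as a shift and turn from the pose commanded when the call began, along the tool's axes at that moment; what a row does not reach only later rows make up. A row lasts 1/10 s, in which the tool goes at most 50 mm and 8.59 degrees, less where a joint would pass 70% of its speed; a pose out of reach is approached as far as the arm can. A call with a gripper value outside its range is refused whole. The fingers move at their own pace and stop on an object; "newtons" is the grip in N (left out, the last holds). Time passes only in rows, so rows that repeat a pose let the fingers close. It gives the time, the measured TCP pose, the force, the opening and the grip force at its end, in the units of the state.
- ctrl.get_obs(): the state, without advancing time (a new reading comes with each control period).
- ctrl.get_image(name): name is "scene" or "top"; returns a dict with "img" (480x640x3 uint8, red, green, blue), "fx", "fy", "cx", "cy" (pixels), "rvec" (rotation vector, rad) and "tvec" (3), from world to camera coordinates, as OpenCV has them. Camera axes: x right, y down, z forward; pixel columns grow to the right and rows downward; lengths in m; the calibration is good to about 2 mm. A picture is of the moment at which its call begins. There is no depth.
- ctrl.finish_job(): hands the job in; it is judged then, once.
The state is a dict: "t": time; "q": joint angles; "dq": joint speeds; "effort": joint torques, N m; "tool_pos": TCP position; "tool_rot": TCP orientation; "contact_force": force on the tool from outside, world axes, zero at the start; "wrist_torque": the same for the moment, N m; "opening": finger opening in m; "grip_force": force on a finger pad.
Only numpy, scipy, OpenCV 4.12 (cv2) and the standard library are available. Lean on these libraries where they do the work, as an engineer would, in place of code of your own. Each camera call takes 0.05 s, during which the arm holds its last target. There are 200 camera calls.

## Working session

There is one attempt and no reset: what is moved stays moved. The work goes in short steps, Python scripts to look and compute and a tool call to move; the robot and the scene stay as the last step left them, time stands still between calls to the robot, and variables do not carry over. Pictures are saved under pics/ and viewed, at most 10 in all, crops included, and the job is handed in when it is done.

Besides the shell and the picture viewer there is one more tool, called after ">>>" by a JSON object that holds its "name" and its "arguments", one argument or row to a line. servo_tool: Moves the arm, as the interface text tells. Its arguments: {"type":"object","properties":{"increments":{"type":"array"},"newtons":{"type":"number"}},"required":["increments"]}

```bash
mkdir -p pics
cat > h.py <<'E'
import numpy as np, cv2
from station import ctrl
def cam(n):
    d=ctrl.get_image(n); d['R']=cv2.Rodrigues(np.array(d['rvec'],float))[0]; d['t']=np.array(d['tvec'],float).ravel(); return d
def save(d,f,crop=None,s=1):
    im=d['img'][:,:,::-1]
    if crop: x0,y0,x1,y1=crop; im=im[y0:y1,x0:x1]
    cv2.imwrite('pics/'+f,cv2.resize(im,None,fx=s,fy=s,interpolation=cv2.INTER_CUBIC))
def ray(d,u,v,z):
    c=-d['R'].T@d['t']; r=d['R'].T@np.array([(u-d['cx'])/d['fx'],(v-d['cy'])/d['fy'],1]); return c+r*(z-c[2])/r[2]
def proj(d,p):
    q=d['R']@np.array(p)+d['t']; return np.array([d['cx']+d['fx']*q[0]/q[2],d['cy']+d['fy']*q[1]/q[2]])
E
python3 - <<'E'
from h import *
for n in('scene','top'):
    d=cam(n); save(d,n+'0.png'); print(n,d['fx'],-d['R'].T@d['t'])
o=ctrl.get_obs(); print({k:np.round(v,3) for k,v in o.items()})
E
```

```text
scene 442.7478457074236 [1.03158641 0.2478937  0.79717971]
top 449.64440281597916 [0.50280432 0.02399169 1.00645735]
{'t': np.float64(0.1), 'q': array([-1.441,  0.053,  1.614,  0.   ,  1.476, -0.119]), 'dq': array([-0.001, -0.001, -0.003, -0.001,  0.003,  0.   ]), 'effort': array([-1.0000e-03, -3.9490e+01, -3.7137e+01, -0.0000e+00,  4.0000e-03,
       -0.0000e+00]), 'tool_pos': array([ 0.154, -0.605,  0.249]), 'tool_rot': array([-3.115, -0.39 ,  0.   ]), 'contact_force': array([-0.078, -0.078,  0.242]), 'wrist_torque': array([-0.012,  0.002,  0.046]), 'grip_force': np.float64(0.0), 'opening': np.float64(0.085)}
```

View pics/scene0.png

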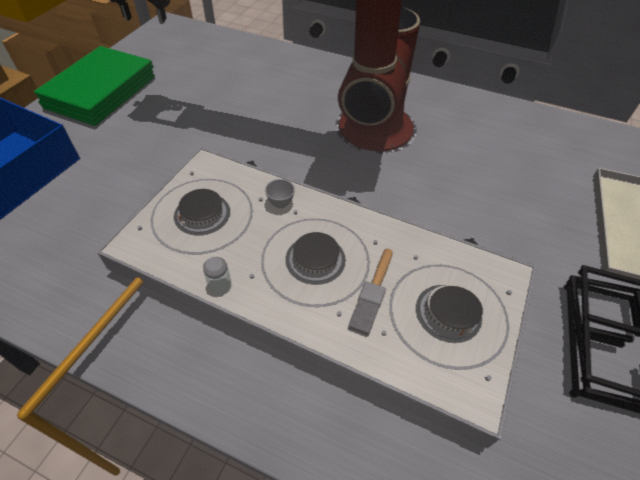

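View pics/top0.png

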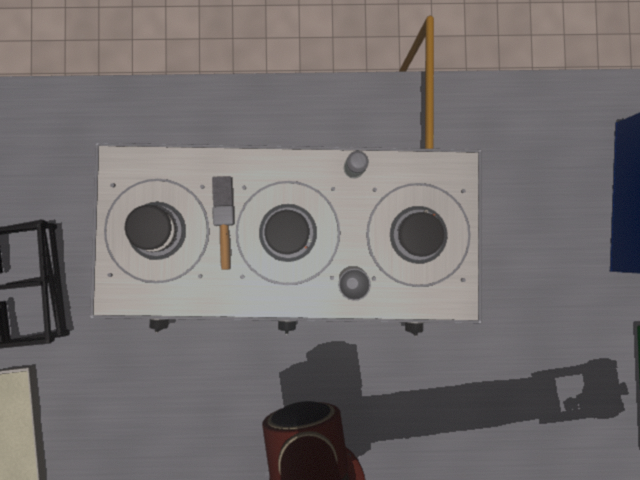

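The scene view shows three black caps on the hob. The top view shows the +y burner at about (160,229), with its cap near (148,228) looking displaced. The brush is at (223,220), the shaker at (357,163) and the bowl at (354,283). Next I measure them.

Run:
```python
from h import *
d=cam('top'); im=d['img']; g=cv2.cvtColor(im,cv2.COLOR_RGB2GRAY)
# deck
m=(g>165).astype(np.uint8); m[:130]=0; m[335:]=0; m[:,:85]=0; m[:,495:]=0
m=cv2.morphologyEx(m,cv2.MORPH_CLOSE,np.ones((5,5)))
c=max(cv2.findContours(m,0,2)[0],key=cv2.contourArea)
# rays of hull to plane
P=np.array([ray(d,*p[0],.08)[:2] for p in cv2.convexHull(c)],np.float32)
r=cv2.minAreaRect(P); print('deck',r)
bx=cv2.boxPoints(r); e=[bx[1]-bx[0],bx[2]-bx[1]]; l=max(e,key=np.linalg.norm); l=l/np.linalg.norm(l); l*=np.sign(l[1])
C=np.array(r[0]); S=[C+k*l for k in(.27,0,-.27)]; print('yaw',np.degrees(np.arctan2(-l[0],l[1])))
for s in S:
    p=proj(d,[*s,.108]); x0,y0=(p-40).astype(int); sub=g[y0:y0+80,x0:x0+80]
    for th in(55,65):
        b=(sub<th).astype(np.uint8); b=cv2.morphologyEx(b,cv2.MORPH_OPEN,np.ones((7,7)))
        k=max(cv2.findContours(b,0,1)[0],key=cv2.contourArea); el=cv2.fitEllipse(cv2.convexHull(k))
        w=ray(d,el[0][0]+x0,el[0][1]+y0,.114)
        print(np.round(s,4),'th',th,'cap',np.round(w[:2],4),'off mm',np.round((w[:2]-s)*1e3,1),'diam mm',np.round(np.array(el[1])/d['fx']*(1006-114),1))
big=np.hstack([im[int(proj(d,[*s,.1])[1])-45:int(proj(d,[*s,.1])[1])+45,int(proj(d,[*s,.1])[0])-45:int(proj(d,[*s,.1])[0])+45] for s in S])
save({'img':big},'caps.png',None,2.9)
```

```text
deck ((0.5509636402130127, 0.09819644689559937), (0.6791627407073975, 0.33055001497268677), 88.31900787353516)
yaw -1.6809902Traceback (most recent call last):
  File "<stdin>", line 16, in <module>
ValueError: max() iterable argument is empty
```

```bash
cat > m.py <<'E'
from h import *
d=cam('top'); im=d['img']; g=cv2.cvtColor(im,cv2.COLOR_RGB2GRAY)
print('bench',g[240,70:84].mean(),g[130,300],'deck',g[155,110],g[300,470],g[170,465],g[310,110],'cap',g[228,145],g[232,287],g[235,422],'crown',g[228,180])
W=np.array([ray(d,u,v,.08)[:2] for u,v in((98,145.5),(479.5,151.5),(480,321.5),(94.5,316.5))])
print(np.round(W,3),'sizes',[round(float(np.linalg.norm(W[i]-W[i-1])),3) for i in range(4)])
C=W.mean(0); l=(W[0]+W[3]-W[1]-W[2]); l/=np.linalg.norm(l); print('C',C,'yaw',np.degrees(np.arctan2(-l[0],l[1])))
big=[]
for k in(.27,0,-.27):
    s=C+k*l; p=proj(d,[*s,.108]).astype(int); x0,y0=p-45; sub=im[y0:y0+90,x0:x0+90]; big.append(sub)
    sg=g[y0:y0+90,x0:x0+90]
    for th in(70,80):
        b=cv2.morphologyEx((sg<th).astype(np.uint8),cv2.MORPH_OPEN,np.ones((9,9)))
        cs=cv2.findContours(b,0,1)[0]
        if not cs: continue
        el=cv2.fitEllipse(cv2.convexHull(max(cs,key=cv2.contourArea)))
        w=ray(d,el[0][0]+x0,el[0][1]+y0,.114)
        print(np.round(s,4),'th',th,'cap',np.round(w[:2],4),'off mm',np.round((w[:2]-s)*1e3,1),'diam mm',np.round(np.array(el[1])/d['fx']*(1006-114),1))
save({'img':np.hstack(big)},'caps.png',None,2.9)
E
python3 m.py
```

```text
bench 107.42857142857143 112 deck 159 159 152 164 cap 64 71 61 crown 117
[[ 0.742  0.443]
 [ 0.718 -0.349]
 [ 0.366 -0.339]
 [ 0.39   0.45 ]] sizes [0.352, 0.792, 0.352, 0.789]
C [0.55415197 0.0509001 ] yaw -1.7711427643047541
[0.5625 0.3208] th 70 cap [0.5702 0.3288] off mm [7.7 8. ] diam mm [87.  95.5]
[0.5625 0.3208] th 80 cap [0.571  0.3276] off mm [8.5 6.9] diam mm [ 88.  100.5]
[0.5542 0.0509] th 70 cap [0.5763 0.0558] off mm [22.1  4.9] diam mm [42.2 72. ]
[0.5542 0.0509] th 80 cap [0.5555 0.054 ] off mm [1.4 3.1] diam mm [87.3 88. ]
[ 0.5458 -0.219 ] th 70 cap [ 0.547 -0.215] off mm [1.2 4. ] diam mm [86.1 94.6]
[ 0.5458 -0.219 ] th 80 cap [ 0.5468 -0.2163] off mm [1.  2.7] diam mm [88.9 98. ]
```

View pics/caps.png

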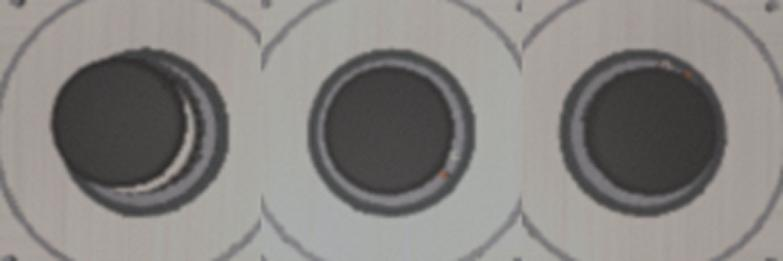

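The caps picture shows the left (+y) cap clearly shifted up and left, with a bright crown crescent at its lower right. The other two sit concentric. So the suspect is the +y cap, with its raised side toward (+x, +y). I'm moving there with the fingers shut.

>>> {"name": "servo_tool", "arguments": {
  "increments": [
    [[0,3,-3.7,0,0],[0,6,-7.4,0,0],[0,9,-11.1,0,0],[0,12,-14.8,0,0],[0,15,-18.5,0,0]]
  ],
  "newtons": 20
}}

```text
t: 0.7
tool_pos: [0.2541, -0.3877, 0.25]
tool_rot: [-3.117, -0.389, -0.0]
contact_force: [0.7, -0.8, 0.1]
opening: 0.0122
grip_force: 0.0
```

>>> {"name": "servo_tool", "arguments": {
  "increments": [
    [[0,3,-3.7,0,0],[0,6,-7.4,0,0],[0,9,-11.1,0,0],[0,12,-14.8,0,0],[0,15,-18.5,0,0]]
  ]
}}

```text
t: 1.2
tool_pos: [0.3538, -0.1715, 0.2504]
tool_rot: [3.117, 0.389, 0.001]
contact_force: [0.5, -0.9, -0.9]
opening: 0.0004
grip_force: 0.0
```

>>> {"name": "servo_tool", "arguments": {
  "increments": [
    [[0,3,-3.7,0,0],[0,6,-7.4,0,0],[0,9,-11.1,0,0],[0,12,-14.8,0,0],[0,15,-18.5,0,0]]
  ]
}}

```text
t: 1.7
tool_pos: [0.4537, 0.0451, 0.2504]
tool_rot: [3.117, 0.391, 0.001]
contact_force: [0.9, -0.6, -0.0]
opening: 0.0
grip_force: 0.0
```

>>> {"name": "servo_tool", "arguments": {
  "increments": [
    [[0,3,-3.7,0,0],[0,6,-7.4,0,0],[0,9,-11.1,0,0],[0,12,-14.8,0,0],[0,15,-18.5,0,0]]
  ]
}}

```text
t: 2.2
tool_pos: [0.5536, 0.2613, 0.25]
tool_rot: [3.117, 0.391, -0.0]
contact_force: [0.7, -0.1, 0.7]
opening: 0.0001
grip_force: 0.0
```

>>> {"name": "servo_tool", "arguments": {
  "increments": [
    [[0,2.3,-2.3,0,-5],[0,4.6,-4.6,0,-10],[0,6.8,-6.9,3,-15],[0,6.8,-6.9,6,-15],[0,6.8,-6.9,9,-15]]
  ]
}}

```text
t: 2.7
tool_pos: [0.6022, 0.3438, 0.1587]
tool_rot: [3.039, 0.795, -0.001]
contact_force: [0.5, 0.1, -0.3]
opening: -0.0001
grip_force: 0.0
```

Run:
```python
from h import *
d=cam('scene'); save(d,'s1.png',(130,140,290,260),5)
o=ctrl.get_obs(); print(o['tool_pos'],o['tool_rot'],o['contact_force'])
```

```text
[0.59896748 0.34195543 0.15164204] [ 3.03779765  0.79394753 -0.01665766] [-2.27768522 -1.44827446 -4.41048758]
```

View pics/s1.png

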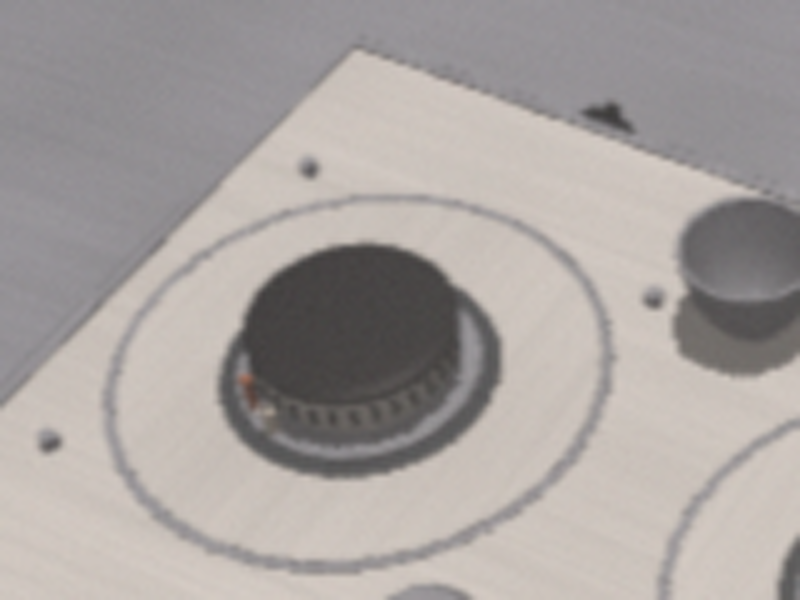

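That crop shows the -y burner, because right in the scene view is +y. I'm re-cropping on the burner at about (455,305), which is the one I want.

Run:
```python
from h import *
d=cam('scene'); save(d,'s2.png',(370,230,530,350),5)
o=ctrl.get_obs(); print(o['tool_pos'],o['tool_rot'],o['contact_force'])
```

```text
[0.59884133 0.34166902 0.15345691] [ 3.03787482  0.79342986 -0.01767061] [-0.80714524  0.09755669 -0.48343554]
```

View pics/s2.png

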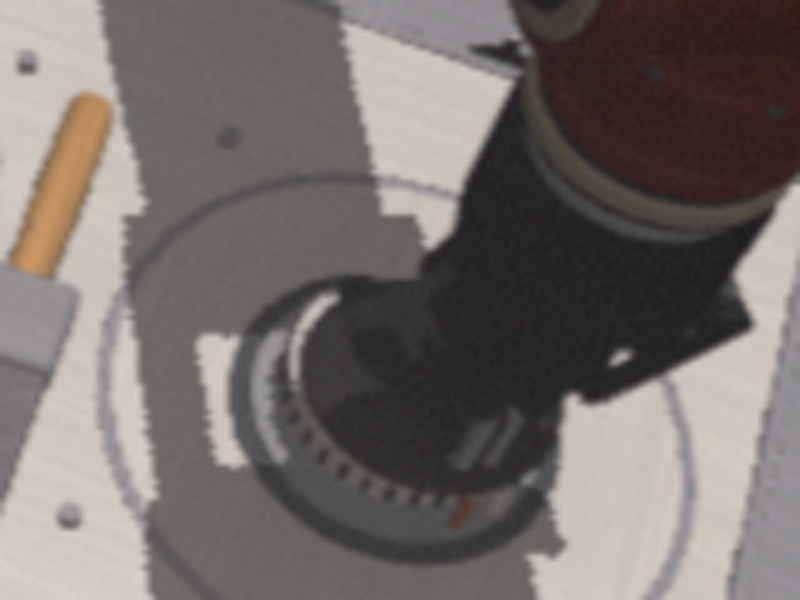

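The crop shows the fingertip over the near-right side (+x, +y) of the cap, at about (480,440). The bright crown crescent is opposite, at about (310,330), which confirms the offset direction. Pressing down slowly.

>>> {"name": "servo_tool", "arguments": {
  "increments": [
    [[0,0,0,0.2,0],[0,0,0,0.4,0],[0,0,0,0.6,0],[0,0,0,0.8,0]]
  ]
}}

```text
t: 3.2
tool_pos: [0.6029, 0.3431, 0.1542]
tool_rot: [-3.039, -0.793, -0.005]
contact_force: [-0.9, 0.7, 0.5]
opening: 0.0002
grip_force: 0.0
```

>>> {"name": "servo_tool", "arguments": {
  "increments": [
    [[0,0,0,0.1,0],[0,0,0,0.2,0],[0,0,0,0.3,0]]
  ]
}}

```text
t: 3.5
tool_pos: [0.6022, 0.3428, 0.1494]
tool_rot: [-3.04, -0.793, -0.0]
contact_force: [0.5, 0.3, -0.0]
opening: 0.0001
grip_force: 0.0
```

>>> {"name": "servo_tool", "arguments": {
  "increments": [
    [[0,0,0,0.1,0],[0,0,0,0.2,0],[0,0,0,0.3,0]]
  ]
}}

```text
t: 3.8
tool_pos: [0.6021, 0.3428, 0.1462]
tool_rot: [-3.04, -0.793, 0.0]
contact_force: [-0.5, 0.6, 0.6]
opening: -0.0002
grip_force: 0.0
```

>>> {"name": "servo_tool", "arguments": {
  "increments": [
    [[0,0,0,0.1,0],[0,0,0,0.2,0],[0,0,0,0.3,0]]
  ]
}}

```text
t: 4.1
tool_pos: [0.6021, 0.3429, 0.1432]
tool_rot: [-3.04, -0.793, -0.0]
contact_force: [-0.2, -0.5, 0.7]
opening: 0.0003
grip_force: 0.0
```

>>> {"name": "servo_tool", "arguments": {
  "increments": [
    [[0,0,0,0.1,0],[0,0,0,0.1,0]]
  ]
}}

```text
t: 4.3
tool_pos: [0.602, 0.3428, 0.1421]
tool_rot: [3.04, 0.793, -0.001]
contact_force: [-0.4, 0.1, -0.5]
opening: 0.0001
grip_force: 0.0
```

>>> {"name": "servo_tool", "arguments": {
  "increments": [
    [[0,0,0,0.1,0],[0,0,0,0.1,0]]
  ]
}}

```text
t: 4.5
tool_pos: [0.6022, 0.3429, 0.1413]
tool_rot: [-3.04, -0.793, -0.0]
contact_force: [0.6, -0.1, 0.4]
opening: -0.0001
grip_force: 0.2
```

>>> {"name": "servo_tool", "arguments": {
  "increments": [
    [[0,0,0,0.1,0],[0,0,0,0.1,0]]
  ]
}}

```text
t: 4.7
tool_pos: [0.6021, 0.3429, 0.1403]
tool_rot: [-3.04, -0.793, -0.0]
contact_force: [1.0, 0.2, 0.3]
opening: 0.0001
grip_force: 0.2
```

>>> {"name": "servo_tool", "arguments": {
  "increments": [
    [[0,0,0,0.1,0],[0,0,0,0.1,0]]
  ]
}}

```text
t: 4.9
tool_pos: [0.6021, 0.3428, 0.1392]
tool_rot: [-3.04, -0.793, 0.0]
contact_force: [0.2, 1.1, 0.9]
opening: 0.0001
grip_force: 0.2
```

>>> {"name": "servo_tool", "arguments": {
  "increments": [
    [[0,0,0,0.1,0],[0,0,0,0.1,0]]
  ]
}}

```text
t: 5.1
tool_pos: [0.6022, 0.3429, 0.1383]
tool_rot: [-3.04, -0.793, -0.0]
contact_force: [0.8, -0.2, 1.4]
opening: 0.0
grip_force: 0.4
```

>>> {"name": "servo_tool", "arguments": {
  "increments": [
    [[0,0,0,0.1,0],[0,0,0,0.1,0]]
  ]
}}

```text
t: 5.3
tool_pos: [0.6023, 0.3429, 0.1374]
tool_rot: [-3.04, -0.793, -0.001]
contact_force: [0.2, 0.7, 0.3]
opening: -0.0001
grip_force: 0.5
```

>>> {"name": "servo_tool", "arguments": {
  "increments": [
    [[0,0,0,0.1,0],[0,0,0,0.1,0]]
  ]
}}

```text
t: 5.5
tool_pos: [0.6022, 0.3429, 0.1363]
tool_rot: [-3.04, -0.793, -0.0]
contact_force: [2.0, 0.3, 0.0]
opening: 0.0001
grip_force: 0.6
```

Run:
```python
from h import *
F=[]
for i in range(3):
    d=cam('scene'); o=ctrl.get_obs(); F.append(o['contact_force']); print(o['tool_pos'].round(4),o['contact_force'].round(2))
save(d,'s3.png',(370,230,530,350),5)
```

```text
[0.6022 0.3429 0.1364] [0.76 0.82 1.19]
[0.6022 0.3428 0.1364] [1.23 0.36 0.61]
[0.6022 0.3429 0.1364] [0.56 0.86 1.29]
```

View pics/s3.png

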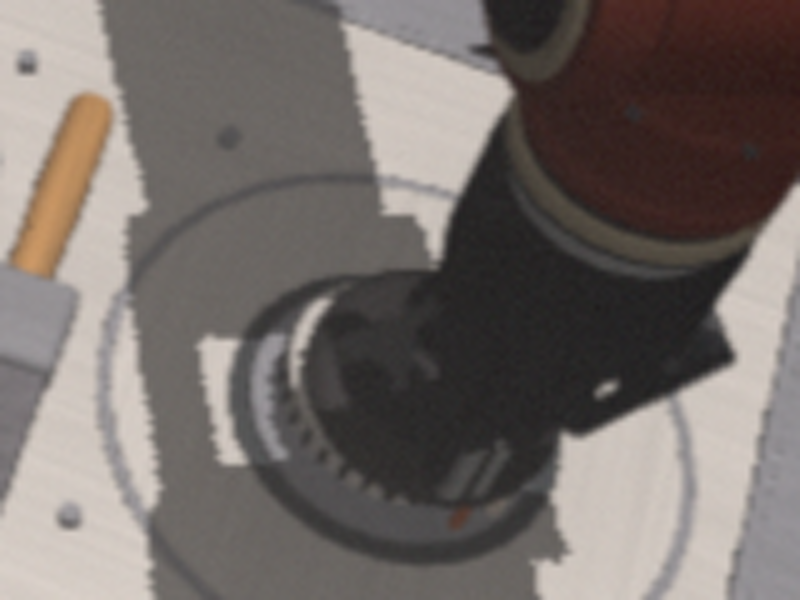

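The cap tipped about 5 mm under roughly 1 N: its near rim dropped from about row 490 to 505 and its far rim rose. So this cap rocks. Now I lift, move outward and come down beside its rim.

>>> {"name": "servo_tool", "arguments": {
  "increments": [
    [[0,0,0,-1,0],[0,0,0,-2,0],[0,1.5,0,-2,0],[0,3,0,-2,0],[0,3,0,-2,0]]
  ]
}}

```text
t: 6.15
tool_pos: [0.6295, 0.358, 0.1576]
tool_rot: [-3.039, -0.793, -0.003]
contact_force: [0.0, -0.4, 0.7]
opening: 0.0
grip_force: 0.0
```

>>> {"name": "servo_tool", "arguments": {
  "increments": [
    [[0,0,0,0.8,0],[0,0,0,1.6,0],[0,0,0,2.4,0],[0,0,0,2.6,0],[0,0,0,2.6,0]]
  ]
}}

```text
t: 6.65
tool_pos: [0.6275, 0.3572, 0.129]
tool_rot: [3.039, 0.793, -0.003]
contact_force: [-0.5, -0.6, 0.6]
opening: 0.0004
grip_force: 0.0
```

```bash
cat > o.py <<'E'
from h import *
for i in range(2): d=cam('top'); o=ctrl.get_obs()
a=np.array(o['tool_pos']); R=cv2.Rodrigues(np.array(o['tool_rot']))[0]; r=a[:2]-[.563,.322]
print(a.round(4),o['contact_force'].round(2),'toolx',R[:,0].round(3),'r',r@R[:2,0],'perp(tool y)',r@R[:2,1])
import sys; save(d,sys.argv[1],(90,170,230,290),5)
E
python3 o.py t1.png
```

```text
[0.6283 0.3575 0.1304] [0.67 0.08 0.96] toolx [0.872 0.489 0.   ] r 0.07429596691235094 perp(tool y) 0.0009336303118809103
```

View pics/t1.png

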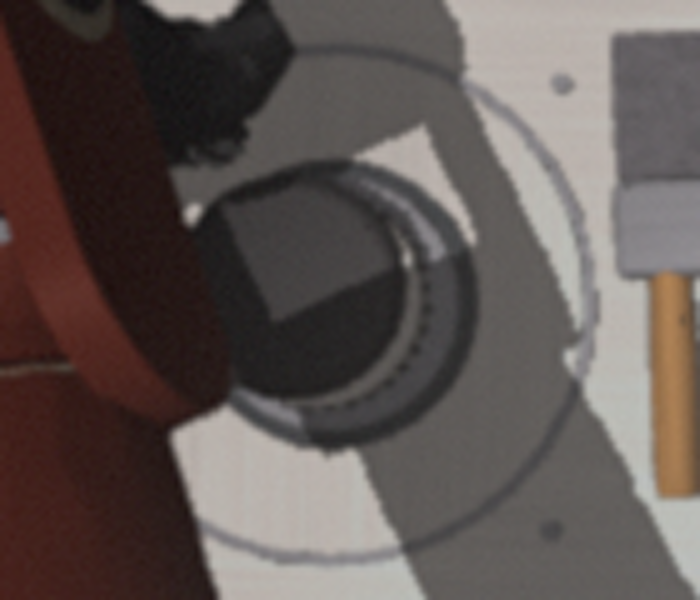

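The top crop shows the cap still off toward the upper left, centred near (305,295), with the finger standing off at about (210,145). Pushing inward along tool -x.

>>> {"name": "servo_tool", "arguments": {
  "increments": [
    [[0,-0.2,0,0,0],[0,-0.4,0,0,0],[0,-0.6,0,0,0],[0,-0.8,0,0,0]]
  ]
}}

```text
t: 7.15
tool_pos: [0.6212, 0.3535, 0.1305]
tool_rot: [-3.04, -0.793, -0.0]
contact_force: [-0.7, -0.1, 0.3]
opening: -0.0001
grip_force: 0.0
```

>>> {"name": "servo_tool", "arguments": {
  "increments": [
    [[0,-0.1,0,0,0],[0,-0.2,0,0,0],[0,-0.2,0,0,0]]
  ]
}}

```text
t: 7.45
tool_pos: [0.6195, 0.3526, 0.1303]
tool_rot: [-3.04, -0.793, 0.0]
contact_force: [0.4, -0.3, -0.1]
opening: 0.0003
grip_force: 0.0
```

>>> {"name": "servo_tool", "arguments": {
  "increments": [
    [[0,-0.1,0,0,0],[0,-0.2,0,0,0],[0,-0.2,0,0,0]]
  ]
}}

```text
t: 7.75
tool_pos: [0.618, 0.3517, 0.1304]
tool_rot: [-3.04, -0.793, -0.001]
contact_force: [0.9, 0.4, 0.1]
opening: -0.0001
grip_force: 0.5
```

>>> {"name": "servo_tool", "arguments": {
  "increments": [
    [[0,-0.1,0,0,0],[0,-0.2,0,0,0],[0,-0.2,0,0,0]]
  ]
}}

```text
t: 8.05
tool_pos: [0.6158, 0.3506, 0.1301]
tool_rot: [3.04, 0.793, -0.001]
contact_force: [1.0, -0.1, -0.3]
opening: 0.0
grip_force: 0.3
```

```bash
python3 o.py t2.png
```

```text
[0.6159 0.3506 0.1301] [ 0.11  0.39 -0.16] toolx [ 0.872  0.489 -0.   ] r 0.060130160230207765 perp(tool y) 0.0009256490260793127
```

View pics/t2.png

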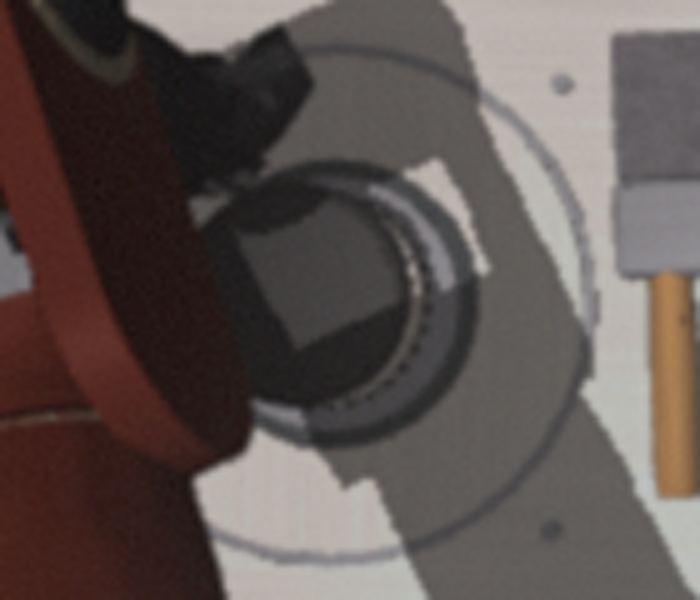

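The crescent is narrower now, with its right edge at about column 413, so the cap is moving inward. I keep pushing.

>>> {"name": "servo_tool", "arguments": {
  "increments": [
    [[0,-0.1,0,0,0],[0,-0.2,0,0,0],[0,-0.2,0,0,0]]
  ]
}}

```text
t: 8.45
tool_pos: [0.6141, 0.3496, 0.1303]
tool_rot: [3.04, 0.793, -0.001]
contact_force: [-0.0, 0.4, -0.5]
opening: -0.0003
grip_force: 0.0
```

>>> {"name": "servo_tool", "arguments": {
  "increments": [
    [[0,-0.1,0,0,0],[0,-0.2,0,0,0],[0,-0.2,0,0,0]]
  ]
}}

```text
t: 8.75
tool_pos: [0.6129, 0.3489, 0.1308]
tool_rot: [-3.04, -0.793, -0.002]
contact_force: [1.4, 0.8, 1.0]
opening: -0.0003
grip_force: 0.7
```

```bash
python3 o.py t3.png
```

```text
[0.6129 0.3489 0.1307] [1.64 0.64 0.16] toolx [0.872 0.489 0.001] r 0.05664911506288608 perp(tool y) 0.0009332271661085197
```

View pics/t3.png

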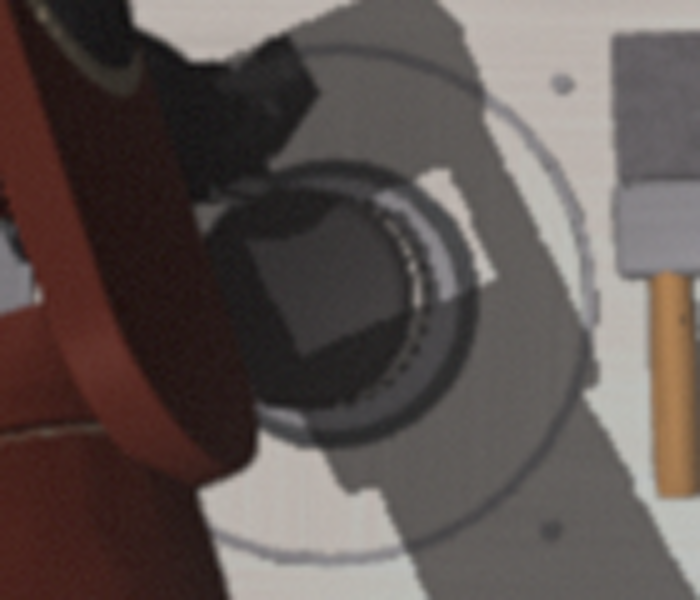

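The cap is nearly concentric now, and the push force has risen to about 1.6 N. To check whether it has dropped, I press on the side that was raised: if it's seated, it should be firm at a tip height of 0.113.

>>> {"name": "servo_tool", "arguments": {
  "increments": [
    [[0,0.8,0,0,0],[0,0.8,0,-1,0],[0,0.8,0,-2,0],[0,-1,0,-2,0],[0,-2,0,-2,0]]
  ]
}}

```text
t: 9.35
tool_pos: [0.595, 0.3388, 0.1518]
tool_rot: [-3.04, -0.793, -0.002]
contact_force: [-0.0, 0.6, -0.5]
opening: -0.0001
grip_force: 0.0
```

>>> {"name": "servo_tool", "arguments": {
  "increments": [
    [[0,0,0,0.3,0],[0,0,0,0.6,0],[0,0,0,0.9,0],[0,0,0,1.1,0],[0,0,0,1.1,0]]
  ]
}}

```text
t: 9.85
tool_pos: [0.595, 0.3389, 0.1384]
tool_rot: [3.04, 0.793, -0.002]
contact_force: [0.1, -0.3, 0.5]
opening: 0.0
grip_force: 0.0
```

>>> {"name": "servo_tool", "arguments": {
  "increments": [
    [[0,0,0,0.1,0],[0,0,0,0.2,0],[0,0,0,0.3,0],[0,0,0,0.3,0]]
  ]
}}

```text
t: 10.25
tool_pos: [0.5951, 0.3389, 0.1361]
tool_rot: [3.04, 0.793, -0.0]
contact_force: [0.3, -0.4, 0.0]
opening: -0.0004
grip_force: 0.0
```

>>> {"name": "servo_tool", "arguments": {
  "increments": [
    [[0,0,0,0.1,0],[0,0,0,0.2,0],[0,0,0,0.3,0],[0,0,0,0.3,0]]
  ]
}}

```text
t: 10.65
tool_pos: [0.5952, 0.339, 0.1336]
tool_rot: [-3.04, -0.793, -0.0]
contact_force: [-1.5, -0.6, 1.6]
opening: 0.0
grip_force: 0.7
```

>>> {"name": "servo_tool", "arguments": {
  "increments": [
    [[0,0,0,0.1,0],[0,0,0,0.2,0],[0,0,0,0.2,0]]
  ]
}}

```text
t: 10.95
tool_pos: [0.5953, 0.339, 0.1335]
tool_rot: [3.04, 0.794, 0.0]
contact_force: [-3.9, -1.3, 8.5]
opening: -0.0
grip_force: 4.5
```

>>> {"name": "servo_tool", "arguments": {
  "increments": [
    [[0,0,0,-1.5,0],[0,0,0,-5,0],[0,-2,4,-9,0],[0,-4,8,-9,0],[0,-6,12,-9,0]]
  ]
}}

```text
t: 11.45
tool_pos: [0.6028, 0.2042, 0.2252]
tool_rot: [3.039, 0.795, 0.01]
contact_force: [1.1, -0.1, -1.1]
opening: 0.0001
grip_force: 0.0
```

>>> {"name": "servo_tool", "arguments": {
  "increments": [
    [[0,-1,4.5,0,0],[0,-2,9,0,0],[0,-3,13.5,0,0],[0,-4,18,0,0],[0,-5,22.5,0,0]]
  ]
}}

```text
t: 11.95
tool_pos: [0.6683, -0.0177, 0.222]
tool_rot: [3.039, 0.793, 0.002]
contact_force: [1.1, 0.3, -0.5]
opening: 0.0004
grip_force: 0.0
```

>>> {"name": "servo_tool", "arguments": {
  "increments": [
    [[0,-1,4.5,0,0],[0,-2,9,0,0],[0,-3,13.5,0,0],[0,-4,18,0,0],[0,-4,18,0,0]]
  ]
}}

```text
t: 12.45
tool_pos: [0.7213, -0.1983, 0.2212]
tool_rot: [3.04, 0.784, 0.0]
contact_force: [-0.5, 1.7, -0.4]
opening: 0.0
grip_force: 0.0
```

```bash
python3 m.py; python3 -c "
from h import *
save(cam('scene'),'s4.png',(370,230,530,350),5); o=ctrl.get_obs();print(o['tool_pos'],o['t'])"
```

```text
bench 142.42857142857142 145 deck 208 53 58 215 cap 73 95 61 crown 158
[[ 0.742  0.443]
 [ 0.718 -0.349]
 [ 0.366 -0.339]
 [ 0.39   0.45 ]] sizes [0.352, 0.792, 0.352, 0.789]
C [0.55415197 0.0509001 ] yaw -1.7711427643047541
[0.5625 0.3208] th 80 cap [0.5703 0.3376] off mm [ 7.8 16.8] diam mm [57.9 86.4]
[ 0.5458 -0.219 ] th 70 cap [ 0.421  -0.2037] off mm [-124.9   15.3] diam mm [177.6 585.8]
[ 0.5458 -0.219 ] th 80 cap [ 0.4419 -0.2077] off mm [-103.9   11.3] diam mm [176.5 532.6]
[ 0.72084093 -0.1934235   0.2212087 ] 12.55
```

View pics/s4.png

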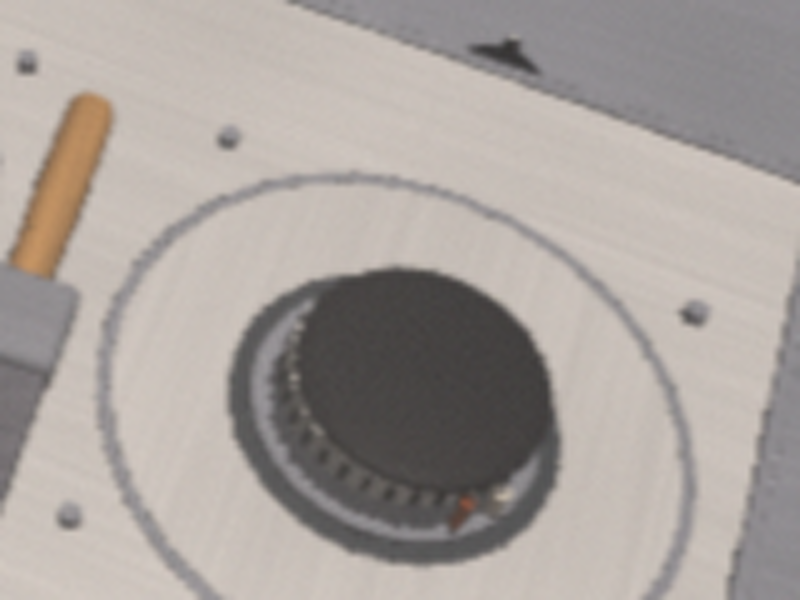

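Run:
```python
from h import *
d=cam('top'); g=cv2.cvtColor(d['img'],cv2.COLOR_RGB2GRAY); s=np.array([.5625,.3208])
p=proj(d,[*s,.108]).astype(int); x0,y0=p-45; sg=g[y0:y0+90,x0:x0+90]
for th in(90,100,110):
    b=cv2.morphologyEx((sg<th).astype(np.uint8),cv2.MORPH_OPEN,np.ones((9,9)))
    el=cv2.fitEllipse(cv2.convexHull(max(cv2.findContours(b,0,1)[0],key=cv2.contourArea)))
    w=ray(d,el[0][0]+x0,el[0][1]+y0,.114); print(th,((w[:2]-s)*1e3).round(1),np.round(np.array(el[1])/d['fx']*892,1))
```

```text
90 [1.1 4.1] [88.6 93.5]
100 [1.3 4.4] [89.1 94.7]
110 [1.4 3.4] [91.8 95.3]
```

The scene crop shows the cap looking flat and concentric, centred near (425,380), with a slight lean toward +y. Its offset of (1.2, 4) mm is close to what I measured for the two seated caps. Time allows one more rim press on the +y side to be sure.

>>> {"name": "servo_tool", "arguments": {
  "increments": [
    [[0,1.1,-4.7,0,0],[0,2.2,-9.4,0,0],[0,3.3,-14.1,0,0],[0,4.4,-18.8,0,0],[0,5.5,-23.5,0,0]]
  ]
}}

```text
t: 13.1
tool_pos: [0.6524, 0.0431, 0.2219]
tool_rot: [-3.039, -0.797, -0.001]
contact_force: [1.1, 0.5, -0.3]
opening: 0.0
grip_force: 0.0
```

>>> {"name": "servo_tool", "arguments": {
  "increments": [
    [[0,1.1,-4.7,0,0],[0,2.2,-9.4,0,0],[0,3.3,-14.1,0,0],[0,4.4,-18.8,0,0],[0,5.5,-23.5,0,0]]
  ]
}}

```text
t: 13.6
tool_pos: [0.5849, 0.2747, 0.222]
tool_rot: [-3.038, -0.797, -0.001]
contact_force: [0.7, -0.2, -0.0]
opening: 0.0001
grip_force: 0.0
```

>>> {"name": "servo_tool", "arguments": {
  "increments": [
    [[0,1.1,-4.6,0,0],[0,2.2,-9.2,0,0],[0,2.2,-9.2,3,0],[0,2.2,-9.2,6,0],[0,2.2,-9.2,6,0]]
  ]
}}

```text
t: 14.1
tool_pos: [0.5568, 0.3627, 0.156]
tool_rot: [3.037, 0.798, -0.015]
contact_force: [-0.4, -1.3, -1.0]
opening: 0.0001
grip_force: 0.0
```

>>> {"name": "servo_tool", "arguments": {
  "increments": [
    [[0,0,0,0.4,0],[0,0,0,0.8,0],[0,0,0,1.2,0],[0,0,0,1.6,0],[0,0,0,1.6,0]]
  ]
}}

```text
t: 14.6
tool_pos: [0.5614, 0.3621, 0.1451]
tool_rot: [3.04, 0.793, -0.0]
contact_force: [-0.6, 0.6, 0.3]
opening: -0.0003
grip_force: 0.0
```

>>> {"name": "servo_tool", "arguments": {
  "increments": [
    [[0,0,0,0.1,0],[0,0,0,0.2,0],[0,0,0,0.3,0],[0,0,0,0.3,0]]
  ]
}}

```text
t: 15.0
tool_pos: [0.5613, 0.3624, 0.1421]
tool_rot: [3.04, 0.793, -0.0]
contact_force: [-0.3, -0.8, -0.2]
opening: 0.0
grip_force: 0.0
```

>>> {"name": "servo_tool", "arguments": {
  "increments": [
    [[0,0,0,0.1,0],[0,0,0,0.2,0],[0,0,0,0.3,0],[0,0,0,0.3,0]]
  ]
}}

```text
t: 15.4
tool_pos: [0.5612, 0.3624, 0.1391]
tool_rot: [3.04, 0.793, -0.001]
contact_force: [-0.5, 0.5, 0.2]
opening: -0.0
grip_force: 0.0
```

>>> {"name": "servo_tool", "arguments": {
  "increments": [
    [[0,0,0,0.1,0],[0,0,0,0.2,0],[0,0,0,0.3,0],[0,0,0,0.4,0],[0,0,0,0.4,0]]
  ]
}}

```text
t: 15.9
tool_pos: [0.5612, 0.3624, 0.1351]
tool_rot: [3.04, 0.793, -0.001]
contact_force: [0.2, -0.6, 0.9]
opening: -0.0003
grip_force: 0.0
```

>>> {"name": "servo_tool", "arguments": {
  "increments": [
    [[0,0,0,0.1,0],[0,0,0,0.2,0],[0,0,0,0.3,0],[0,0,0,0.3,0]]
  ]
}}

```text
t: 16.3
tool_pos: [0.5615, 0.3625, 0.1336]
tool_rot: [3.04, 0.793, 0.0]
contact_force: [-2.2, -1.2, 4.6]
opening: 0.0001
grip_force: 2.5
```

Contact here is firm at the same height as on the other side, 0.1336, so the cap lies flat. Retreating and handing in.

>>> {"name": "servo_tool", "arguments": {
  "increments": [
    [[0,0,0,-1,0],[0,0,0,-4,0],[0,0,0,-8,0],[0,0,0,-10,0],[0,0,0,-10,0]]
  ]
}}

```text
t: 16.8
tool_pos: [0.5635, 0.3635, 0.2382]
tool_rot: [-3.038, -0.793, -0.014]
contact_force: [0.4, -0.5, 0.0]
opening: 0.0
grip_force: 0.0
```

```bash
python3 -c "
from h import *
for i in range(4): cam('top')
o=ctrl.get_obs(); print(o['tool_pos'],o['contact_force']); print(ctrl.finish_job())"
```

```text
[0.56050955 0.36196612 0.23009475] [-0.12140033 -0.94414702  0.31106774]
the job is handed in; nothing more can be done
None
```

The cap at the hob's +y end was the loose one: it rocked when pressed and I pushed it home, where it now presses firm at the same height at two points on its rim; I handed the job in at about 17 s with no verdict returned, and judged the other two caps seated from the camera only, without pressing them.

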